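# Set the length slider of a track-cutting jig

## Task

Set the length slider on the track-cutting jig: press the pad in the slider's middle down with the fingertips to free its brake and, keeping it pressed, push the slider along its rail until it rests against the marked stop (the stop block with the small upright pin), then let the pad come up so the brake holds it there. Never drag the slider along with its brake on, and leave the other things on the bench where they are, neither shifted nor picked up.

Things in the scene. Friction and masses are not known exactly. Their poses are not given: they have to be found in the camera images.
- jig: The jig, screwed to the bench: plywood board 160 (x) x 360 (y) x 18 mm with an aluminium rail 30 mm wide along its y axis at x = 0, rail top 36 mm above the bench. Origin: centre of the board's underside. y axis: along the rail; z up.
- slider (a joint): Position of the black plastic slider along the rail, m: 0 at the middle of the board, positive towards the jig's +y. Limits -0.135 to 0.135. With the pad up a friction brake holds it against pushes of up to about 15 N; with the pad down it runs with about 2 N drag and stays where it is left.
- slider_mid (a point): Centre of the slider's underside, 37 mm above the bench. The slider is 80 mm along the rail and 44 mm wide; at each end it has an upstand 15 mm long, full width, top 68 mm above the bench; between the two upstands is a 50 mm gap, open at both sides, with the pad in it. Axes as the jig's.
- pad (a joint): How far the sprung brake pad is pressed down, m: 0 up (brake on), 0.006 fully down. The brake eases off as it goes down and is fully free from about 0.0025 (about 8 N); fully down takes about 10 N, and pressing harder does no harm. It springs up when let go.
- pad_top (a point): Centre of the top of the grey ribbed pad in the slider's middle, 46 mm along the rail by 36 mm wide. Its top is 63.5 mm above the bench when up, so 4.5 mm below the upstands' tops.
- stop_marked: The marked stop: dark steel block clamped on the rail, 24 mm along the rail, 54 mm across, top 59 mm above the bench, with a steel pin 9 mm thick standing 24 mm up from the middle of its top. Rigid, cannot be moved. Origin on the rail's centre line, mid-block, at the board's top (18 mm above the bench). It may be at either end of the rail. The slider rests against it when slider_mid is 52 mm from this origin along the rail.
- stop_plain: The other stop at the opposite end of the rail: same block without the pin. Not the goal.
- tin: Bystander: small brass tin, diameter 34, height 14 mm, loose on the jig's board. Origin: centre of underside.
- block: Bystander: 14 mm wooden cube, loose on the jig's board. Origin: centre of underside.
- paint: Bystander: small paint bottle, diameter 32, height 75 mm, standing beside the jig. Origin: centre of underside.
- screwdriver: Bystander: screwdriver 150 mm long, lying on the bench along its x axis.
- wagon: Bystander: model railway wagon 130 (y) x 32 x 45 mm. Origin: centre of underside.
- mug: Bystander: mug, rim diameter 84, height 100 mm, handle at +y. Origin: centre of underside.
- tape: Bystander: roll of paper tape lying flat, diameter 80, height 18 mm. Origin: centre of underside.

How it is judged:
By the outcome, as a careful person would: the job done as asked, in the order asked, and still so for the second after the job is handed in, with the robot touching nothing.
It also fails if it takes over 35 s, if anything falls off the work surface, if the arm or the gripper's body presses on something with over 40 N, if the wrist force passes 120 N, or if a joint passes its speed limit or range.

## Robot

A 6-joint arm with a two-finger parallel gripper is mounted at the origin on the work surface. World frame = base frame: x ahead of the robot, y to its left, z up, the work surface at z = 0. Lengths are in m, angles in rad, forces in N, time in s.
With the tool pointing down it reaches from about 0.375 to 0.9 m from the base axis. Payload 3.1 kg.
Tool frame: the origin (TCP) lies where the fingers leave the gripper's body, on its centre line; the fingertips stand 73 mm ahead of it and the grasp point (between the pads) lies 54 mm ahead of it; z points along the fingers, y is the line along which they close (so a half turn about z gives the same grasp; the last joint's range is limited). The gripper opens to 85 mm and grips with 20 to 120 N. Pads are 22 mm wide; open, the fingers measure 114 mm over their backs; the gripper's body (76 mm by 85 mm) begins 54 mm behind the grasp point. The pads swing forward as they close: fully open they stand 13 mm farther back than shut.
Start: joints at [-1.383, 0.527, 1.433, -0, 1.181, -0.178], TCP at [0.224, -0.583, 0.304] pointing down, gripper open.
Joint ranges: [-3.08, 3.08], [-0.75, 2.2], [0.22, 2.44], [-1.43, 4.57], [0, 2.65], [-2.85, 2.85]. Speed limits (rad/s): [2.79, 2.79, 3.14, 3.14, 3.14, 3.14].

## Interface

Orientations are given as a unit quaternion [x, y, z, w].
In Python, from station import manip gives the robot as it stands.
- The arm moves only by the tool step_arm, never from a script. Its argument "moves" is one flat list of numbers, 5 for each row, row after row: the opening, from 0 (shut) to 1 (fully open), then the shift along the world's x, y, z scaled (see below), then the turn about the world's z scaled (see below). In form: [fingers, x, y, z, yaw, fingers, x, y, z, yaw, ...]. A call has 1 to 12 rows; each row is the pose to reach, as a shift and turn from the pose commanded when the call began, turning the shorter way round; what a row does not reach only later rows make up. The controller multiplies each number of a shift by 200 mm and each number of a turn by pi rad. A row lasts 1/8 s, in which the tool goes at most 62.5 mm and 10.7 degrees, less where a joint would pass 70% of its speed; a pose out of reach is approached as far as the arm can. A call with a number of a shift or a turn outside -1 to 1 is refused whole. A call with a gripper value outside its range is refused whole. The fingers move at their own pace and stop on an object; "grip_force" is the grip in N (left out, the last holds). Time passes only in rows, so rows that repeat a pose let the fingers close. It gives the time, the measured TCP pose, the force, the opening and the grip force at its end, in the units of the state.
- manip.sense(): the state, without advancing time (a new reading comes with each control period).
- manip.snapshot(name): name is "side" or "top"; returns a dict with "color" (400x640x3 uint8, blue, green, red), "z_map" (400x640 float32, m along the optical axis (not along the pixel's ray), 0 where there is no reading), "fovy" (degrees; the focal length in pixels is half the picture's height over the tangent of half this angle, whatever the lens; pixels are square), "cx", "cy" (the principal point, pixels), "R" (3x3) and "t" (3): a world point X has camera coordinates R X + t. Camera axes: x right, y down, z forward; pixel columns grow to the right and rows downward; lengths in m; the calibration is good to about 2 mm. A picture is of the moment at which its call begins.
- manip.sign_off(): hands the job in; it is judged then, once.
The state is a dict: "t": time; "q": joint angles; "qd": joint speeds; "tau": joint torques, N m; "tcp_pos": TCP position; "tool_rot": TCP orientation; "force": force on the tool from outside, world axes, zero at the start; "ft_torque": the same for the moment, N m; "finger_gap": opening from 0.0 (shut) to 1.0 (fully open); "gripper_force": force on a finger pad.
Only numpy, scipy, OpenCV 4.12 (cv2) and the standard library are available. Lean on these libraries where they do the work, as an engineer would, in place of code of your own. Each camera call takes 0.05 s, during which the arm holds its last target. There are 200 camera calls.

## Working session

There is one attempt and no reset: what is moved stays moved. The work goes in short steps, Python scripts to look and compute and a tool call to move; the robot and the scene stay as the last step left them, time stands still between calls to the robot, and variables do not carry over. Pictures are saved under pics/ and viewed, at most 10 in all, crops included, and the job is handed in when it is done.

Besides the shell and the picture viewer there is one more tool, called as name(argument=value, ...) on one line, values as JSON. step_arm: Moves the arm, as the interface text tells. Its arguments: {"type":"object","properties":{"moves":{"type":"array","items":{"type":"number"}},"grip_force":{"type":"number"}},"required":["moves"]}

```bash
mkdir -p pics
cat > h.py <<'E'
import numpy as np, cv2
from station import manip
def snap(n,f):
    s=manip.snapshot(n); cv2.imwrite(f,s["color"]); np.savez('/tmp/'+n,**s); return s
def pt(s,u,v,z=None):
    f=200/np.tan(np.radians(float(s["fovy"]))/2); R,t=s["R"],s["t"]
    d=np.array([(u-s["cx"])/f,(v-s["cy"])/f,1.]); o=-R.T@t; w=R.T@d
    k=(z-o[2])/w[2] if z is not None else s["z_map"][int(v),int(u)]
    return o+k*w
E
python3 - <<'E'
from h import *
for n in("top","side"): snap(n,f'pics/{n}1.png')
s=manip.sense(); print(s["t"],s["tcp_pos"],s["tool_rot"],s["force"],s["finger_gap"])
E
```

```text
0.1 [ 0.22409738 -0.58291228  0.30302838] [ 9.83226188e-01  1.82387799e-01 -1.77932873e-05 -9.76959725e-04] [-0.73974873  0.528867    0.45179348] 0.9974363349084414
```

View pics/top1.png

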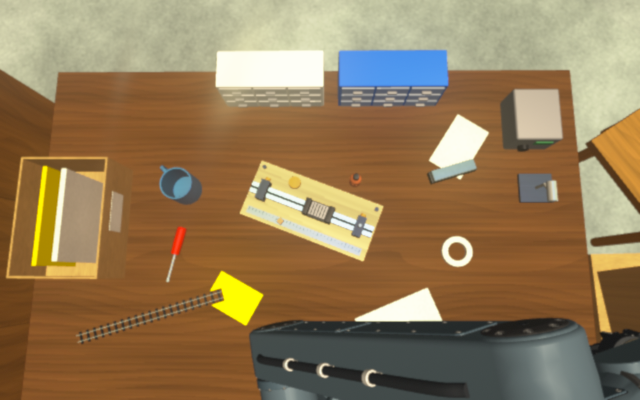

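View pics/side1.png

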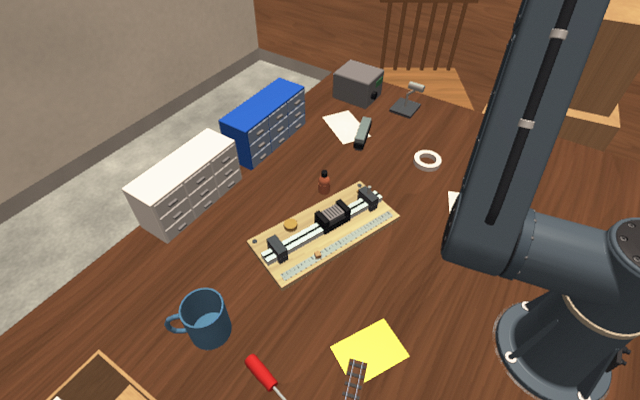

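Run:
```python
from h import *
T=dict(np.load('/tmp/top.npz'));S=dict(np.load('/tmp/side.npz'))
a=cv2.resize(T["color"][155:265,235:390],None,fx=5,fy=5,interpolation=2)[:, :775]
b=cv2.resize(S["color"][165:290,240:405],None,fx=4.6,fy=4.6,interpolation=2)
cv2.imwrite('pics/t2.png',a);cv2.imwrite('pics/s2.png',b)
for u,v,z in [(262,190,.059),(319,210,.0635),(358,227,.059)]: print(pt(T,u,v,z),pt(T,u,v))
```

```text
[0.58411611 0.12192313 0.059     ] [0.58421501 0.1220034  0.05846891]
[ 0.53031385 -0.03010693  0.0635    ] [ 0.53055632 -0.03006924  0.06178056]
[ 0.48655867 -0.13198045  0.059     ] [ 0.48658212 -0.13199518  0.05877283]
```

View pics/t2.png

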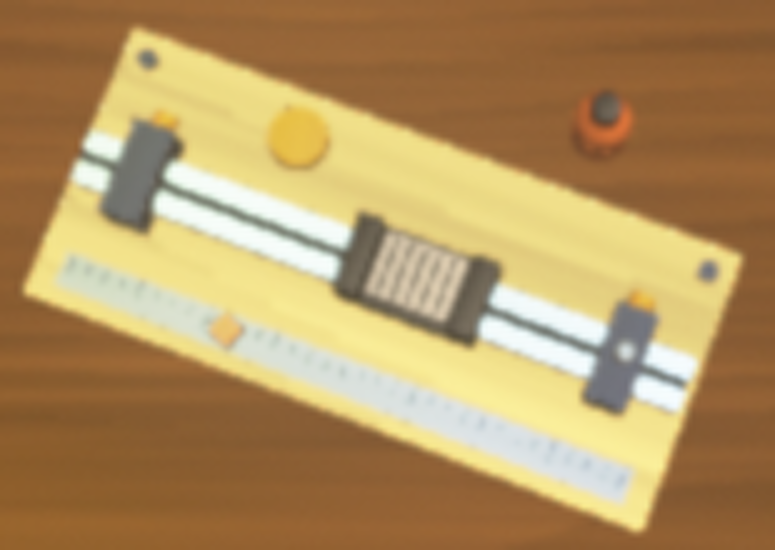

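View pics/s2.png

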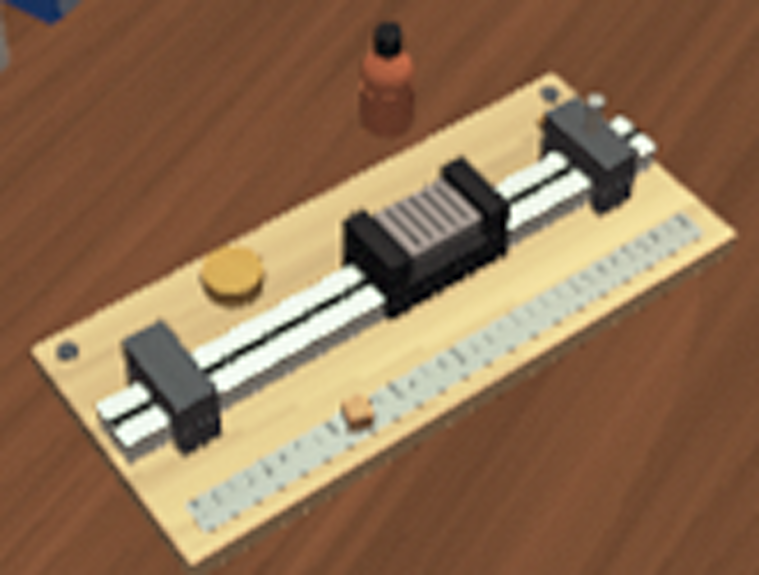

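Run:
```python
from h import *
T=dict(np.load('/tmp/top.npz'));S=dict(np.load('/tmp/side.npz'))
c=lambda x,y:(235+(x+.5)/5-.5,155+(y+.5)/5-.5)
d=lambda x,y:(240+(x+.5)/4.6-.5,165+(y+.5)/4.6-.5)
m=pt(T,*c(621,355),.059);p=pt(T,*c(141,175),.059);s=pt(T,*c(418,278),.0635)
s2=pt(S,*d(428,218),.0635);m2=pt(S,*d(590,133),.059);p2=pt(S,*d(170,368),.059)
print(m,p,s,'side',m2,p2,s2)
for m,p,s in((m,p,s),(m2,p2,s2)):
    r=(m-p)[:2];L=np.hypot(*r);r/=L
    print(L,r,np.degrees(np.arctan2(*r[::-1])),'along to go',(m-s)[:2]@r-.052,'perp',np.cross((s-m)[:2],r))
tc=manip.sense()["tcp_pos"];print((s[:2]-tc[:2])/.2)
```

```text
[ 0.49022851 -0.13409622  0.059     ] [0.58520287 0.11981937 0.059     ] [ 0.52977811 -0.0280139   0.0635    ] side [ 0.48469908 -0.13222279  0.059     ] [0.58099481 0.12443282 0.059     ] [ 0.52468959 -0.02590104  0.0635    ]
0.2710963906516807 [-0.35033426 -0.93662474] -110.50776157627249 along to go 0.061214909462773824 perp 0.00012114298553297931
0.274125824829301 [-0.35128296 -0.93626934] -110.56580693202017 along to go 0.06159377893262805 perp -9.287015078360272e-05
[1.50296105 2.78505622]<stdin>:10: DeprecationWarning: Arrays of 2-dimensional vectors are deprecated. Use arrays of 3-dimensional vectors instead. (deprecated in NumPy 2.0)
```

step_arm(moves=[0,0.5,0.95,0,0.269,0,0.5,0.95,0,0.269,0,0.5,0.95,0,0.269,0,0.5,0.95,0,0.269,0,0.5,0.95,0,0.269,0,0.5,0.95,0,0.269], grip_force=20)

```text
t: 0.85
tcp_pos: [0.3244, -0.3929, 0.3038]
tool_rot: [0.822, 0.569, -0.0, -0.0]
force: [-0.4, -0.8, -0.3]
finger_gap: 0.0
gripper_force: 0.0
```

step_arm(moves=[0,0.5,0.9,0,0,0,0.5,0.9,0,0,0,0.5,0.9,0,0,0,0.5,0.9,0,0,0,0.5,0.9,0,0])

```text
t: 1.48
tcp_pos: [0.4245, -0.2126, 0.3038]
tool_rot: [0.822, 0.57, -0.0, -0.0]
force: [-0.6, 0.0, -0.4]
finger_gap: 0.0
gripper_force: 0.0
```

step_arm(moves=[0,0.5,0.9,0,0,0,0.5,0.9,0,0,0,0.5,0.9,0,0,0,0.5,0.9,0,0,0,0.5,0.9,0,0,0,0.5,0.9,-0.5,0,0,0.5,0.9,-0.5,0,0,0.5,0.9,-0.5,0,0,0.5,0.9,-0.5,0])

```text
t: 2.6
tcp_pos: [0.5247, -0.0351, 0.205]
tool_rot: [0.823, 0.569, 0.0, 0.001]
force: [0.5, -1.1, 1.1]
finger_gap: -0.004
gripper_force: 0.0
```

Run:
```python
from h import *
s=manip.sense(); print(s["t"],s["tcp_pos"],s["tool_rot"],s["force"],s["finger_gap"])
from scipy.spatial.transform import Rotation as Q
print(Q.from_quat(s["tool_rot"]).as_matrix())
a=snap('top','/tmp/t.png')["color"];b=snap('side','/tmp/s.png')["color"]
x=[cv2.resize(i,(395,395),interpolation=2) for i in (a[150:270,250:370],b[130:290,240:400])]
cv2.imwrite('pics/c3.png',np.hstack(x))
```

```text
2.6 [ 0.52472092 -0.03509085  0.20501489] [8.22578936e-01 5.68650153e-01 4.75538045e-04 8.19376869e-04] [ 0.50771925 -1.11575359  1.0700596 ] -0.004479329480370286
[[ 3.53273556e-01  9.35518496e-01  1.71421272e-03]
 [ 9.35520055e-01 -3.53272665e-01 -8.07174743e-04]
 [-1.49542405e-04  1.88883387e-03 -9.99998205e-01]]
```

View pics/c3.png

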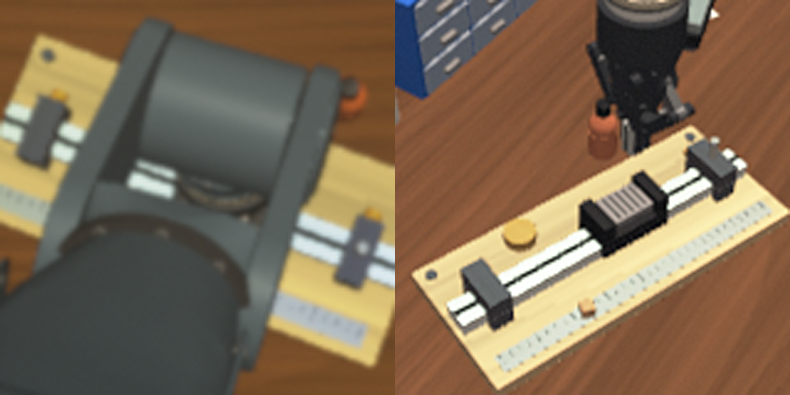

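step_arm(moves=[0,0,0.01,-0.15,0,0,0,0.01,-0.275,0,0,0,0.01,-0.275,0,0,0,0.01,-0.275,0])

```text
t: 3.2
tcp_pos: [0.5251, -0.0317, 0.1504]
tool_rot: [0.822, 0.57, 0.001, 0.001]
force: [0.1, -0.0, 0.4]
finger_gap: -0.003
gripper_force: 0.0
```

Run:
```python
from h import *
s=manip.sense(); print(s["t"],s["tcp_pos"],s["force"])
b=snap('side','/tmp/s.png')["color"]
cv2.imwrite('pics/c4.png',cv2.resize(b[130:250,290:410],(600,600),interpolation=2))
```

```text
3.2 [ 0.52509992 -0.0316816   0.15038368] [ 0.12848909 -0.01201497  0.39991123]
```

View pics/c4.png

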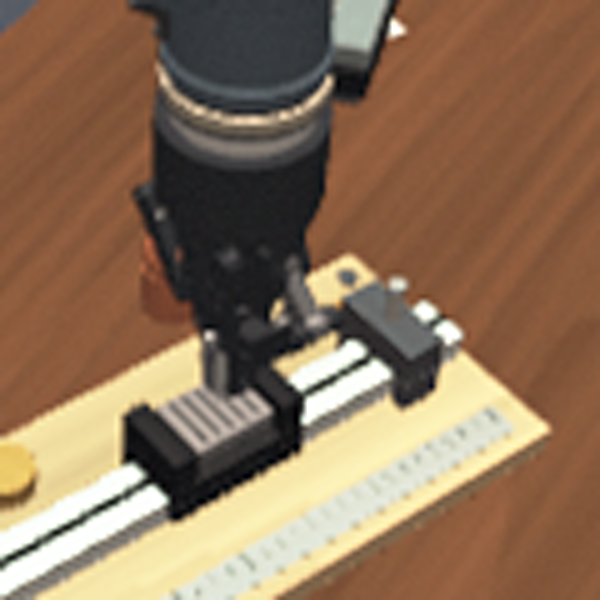

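step_arm(moves=[0,0,0,-0.04,0,0,0,0,-0.07,0,0,0,0,-0.08,0,0,0,0,-0.09,0,0,0,0,-0.09,0])

```text
t: 3.88
tcp_pos: [0.5245, -0.0315, 0.1316]
tool_rot: [0.822, 0.57, 0.0, 0.0]
force: [-0.6, 0.8, 8.9]
finger_gap: 0.001
gripper_force: 4.3
```

step_arm(moves=[0,0,0,-0.01,0,0,0,0,-0.015,0,0,0,0,-0.015,0])

```text
t: 4.25
tcp_pos: [0.5245, -0.0315, 0.13]
tool_rot: [0.822, 0.57, 0.0, 0.001]
force: [-2.5, -0.3, 17.9]
finger_gap: 0.0
gripper_force: 8.9
```

step_arm(moves=[0,-0.007,-0.019,0,0,0,-0.014,-0.037,0,0,0,-0.021,-0.056,0,0,0,-0.028,-0.075,0,0,0,-0.035,-0.094,0,0,0,-0.042,-0.112,0,0,0,-0.049,-0.131,0,0,0,-0.056,-0.15,0,0,0,-0.063,-0.168,0,0,0,-0.07,-0.187,0,0,0,-0.077,-0.206,0,0,0,-0.077,-0.206,0,0])

```text
t: 5.75
tcp_pos: [0.5089, -0.0727, 0.13]
tool_rot: [0.822, 0.57, 0.0, 0.001]
force: [-2.5, 1.1, 18.4]
finger_gap: -0.001
gripper_force: 9.4
```

step_arm(moves=[0,-0.0035,-0.0094,0,0,0,-0.007,-0.019,0,0,0,-0.0105,-0.028,0,0,0,-0.014,-0.037,0,0,0,-0.0175,-0.047,0,0,0,-0.021,-0.056,0,0,0,-0.023,-0.061,0,0,0,-0.025,-0.066,0,0,0,-0.027,-0.071,0,0,0,-0.027,-0.071,0,0])

```text
t: 7.0
tcp_pos: [0.5036, -0.0866, 0.13]
tool_rot: [0.822, 0.569, 0.001, 0.0]
force: [-2.9, 1.2, 18.6]
finger_gap: -0.002
gripper_force: 9.5
```

step_arm(moves=[0,-0.0018,-0.0047,0,0,0,-0.0035,-0.0094,0,0,0,-0.0053,-0.014,0,0,0,-0.007,-0.019,0,0,0,-0.007,-0.019,0,0])

```text
t: 7.62
tcp_pos: [0.5021, -0.0904, 0.1299]
tool_rot: [0.822, 0.57, 0.0, 0.0]
force: [-3.6, 1.8, 19.5]
finger_gap: -0.001
gripper_force: 9.5
```

step_arm(moves=[0,-0.0018,-0.0047,0,0,0,-0.0035,-0.0094,0,0,0,-0.0053,-0.014,0,0,0,-0.0053,-0.014,0,0])

```text
t: 8.12
tcp_pos: [0.5018, -0.0911, 0.1299]
tool_rot: [0.823, 0.569, 0.002, -0.0]
force: [1.9, 12.1, 18.8]
finger_gap: 0.003
gripper_force: 9.2
```

Run:
```python
from h import *
s=manip.sense(); print(s["t"],s["tcp_pos"],s["force"])
b=snap('side','/tmp/s.png')["color"]
cv2.imwrite('pics/c5.png',cv2.resize(b[150:250,310:410],(600,600),interpolation=2))
```

```text
8.125 [ 0.50178794 -0.09113991  0.12992429] [ 1.94196457 12.14887166 18.80001435]
```

View pics/c5.png

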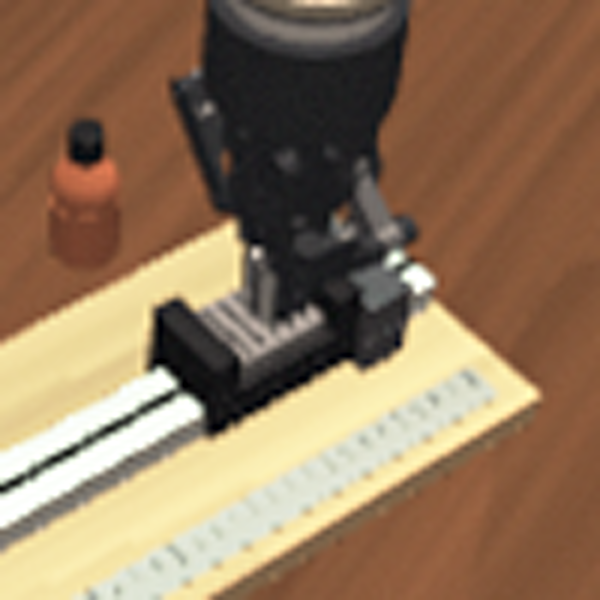

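step_arm(moves=[0,0.001,0.003,0,0,0,0.002,0.005,0,0,0,0.002,0.005,0.02,0,0,0.002,0.005,0.04,0,0,0.002,0.005,0.06,0,0,0.002,0.005,0.1,0,0,0.002,0.005,0.3,0,0,0.002,0.005,0.6,0,0,0.002,0.005,0.85,0,0,0.002,0.005,0.85,0])

```text
t: 9.43
tcp_pos: [0.5032, -0.0933, 0.3021]
tool_rot: [0.822, 0.569, 0.003, 0.004]
force: [-0.1, 0.0, 0.3]
finger_gap: 0.001
gripper_force: 0.0
```

step_arm(moves=[0,-0.3,-0.8,0,0,0,-0.3,-0.8,0,0,0,-0.3,-0.8,0,0,0,-0.3,-0.8,0,0,0,-0.3,-0.8,0,0])

```text
t: 10.05
tcp_pos: [0.4406, -0.2518, 0.2968]
tool_rot: [0.822, 0.569, -0.0, -0.002]
force: [0.0, 0.8, 0.2]
finger_gap: 0.001
gripper_force: 0.0
```

Run:
```python
from h import *
s=manip.sense(); print(s["t"],s["tcp_pos"],s["force"])
a=snap('top','/tmp/t.png')["color"];b=snap('side','/tmp/s.png')["color"]
x=[cv2.resize(i,(395,395),interpolation=2) for i in (a[150:270,270:390],b[150:270,290:410])]
cv2.imwrite('pics/c6.png',np.hstack(x))
```

```text
10.05 [ 0.44063943 -0.25176265  0.29683689] [0.0436293  0.78136336 0.23744626]
```

View pics/c6.png

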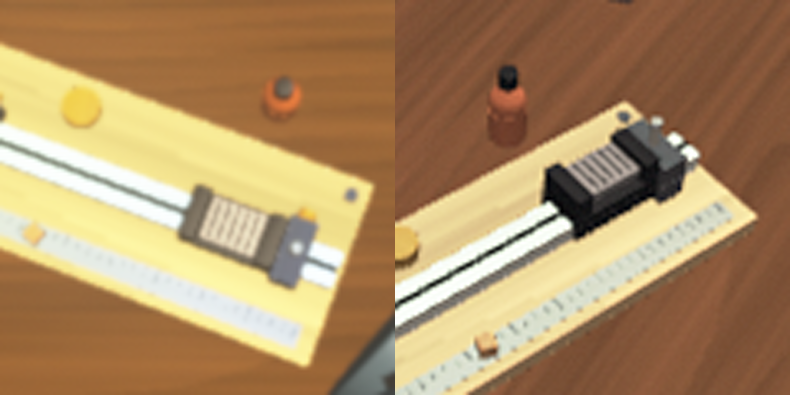

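The pictures show the slider flush against the pinned stop (top crop about 280,245), with the pad up. The tin, cube and paint bottle are where they were.

```bash
python3 -c "
from station import manip
print(manip.sign_off())"
```

```text
the job is handed in; nothing more can be done
None
```

The slider rests against the marked (pinned) stop with the pad up and the brake holding; in the last pictures the tin, cube and paint bottle near it have not moved, and the job was handed in at about 10 s.

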